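Load a tube block under the shaker's rear lip and hold it home

ROBOT

A 7-joint arm with a two-finger parallel gripper is mounted at the origin on the work surface. World frame = base frame: x ahead of the robot, y to its left, z up, the work surface at z = 0. Lengths are in m, angles in rad, forces in N, time in s.
With the tool pointing down it reaches from about 0.4 to 0.85 m from the base axis. Payload 10.4 kg.
Tool frame: the origin (TCP) lies at the very end of the fingers, on their centre line; the grasp point (between the pads) lies 19 mm behind it; y points along the fingers, x is the direction in which the jaws open and shut, and the axes are right-handed (so a half turn about y gives the same grasp; the last joint's range is limited). The gripper opens to 87 mm and grips with 3 to 60 N. Pads are 19 mm wide; open, the fingers measure 117 mm over their backs; the gripper's body (75 mm by 190 mm) begins 51 mm behind the grasp point.
Start: joints at [1.088, 0.332, -0.065, 1.46, 0.022, 1.35, -0.088], TCP at [0.277, -0.56, 0.223] pointing down, gripper open.
Joint ranges: [-2.6, 2.6], [-0.5, 2.12], [-1.47, 1.34], [0.16, 2.42], [-1.27, 4.41], [0.06, 2.06], [-2.6, 2.6]. Speed limits (rad/s): [2.22, 2.22, 2.79, 2.79, 3.14, 3.14, 3.14].

INTERFACE

Orientations are given as a unit quaternion [x, y, z, w].
In Python, from bench import readout, vision, r gives the robot as it stands.
- The arm moves only by the tool arm_command, never from a script. Its argument "targets" is a list that holds one entry, the list of rows, each a list of 6 numbers: the shift along the tool's x, y, z in m, then the turn, a rotation vector about the tool's x, y, z in degrees. A call has 1 to 12 rows; each row shifts and turns the commanded pose from where the row before left it, along the tool's axes as they then stand; what a row does not reach is not made up. A row lasts 1/12 s, in which the tool goes at most 41.7 mm and 7.16 degrees, less where a joint would pass 70% of its speed; a pose out of reach is approached as far as the arm can. A call is refused whole if a number of a shift passes 0.0417 or a number of a turn 7.16, either way. A call with a gripper value outside its range is refused whole. "hand" is the opening, from 0 (shut) to 1 (fully open), set as the call begins (left out, the last holds). The fingers move at their own pace and stop on an object; "grip_force" is the grip in N (left out, the last holds). Time passes only in rows, so rows that do not move let the fingers close. It gives the time, the measured TCP pose, the force and the opening at its end, in the units of the state.
- readout.read_state(): the state, without advancing time (a new reading comes with each control period).
- vision.camera(name): name is "scene" or "side" or "wrist"; returns a dict with "pixels" (420x560x3 uint8, blue, green, red), "fovy" (degrees; the focal length in pixels is half the picture's height over the tangent of half this angle, whatever the lens; pixels are square), "cx", "cy" (the principal point, pixels), "D" ([k1, k2, p1, p2, k3] as OpenCV has them; the pictures are not rectified), "R" (3x3) and "t" (3): a world point X has camera coordinates R X + t; the wrist camera has in their place "mount" (4x4, takes a point from camera to tool coordinates, whose origin is the TCP and whose axes are the tool frame's). Camera axes: x right, y down, z forward; pixel columns grow to the right and rows downward; lengths in m; the calibration is good to about 2 mm. A picture is of the moment at which its call begins: read the wrist's pose just before it. There is no depth.
- r.close_job(): hands the job in, once; it reports no verdict.
The state is a dict: "time": time; "joint_positions": joint angles; "joint_vel": joint speeds; "joint_torque": joint torques, N m; "ee_pos": TCP position; "eef_rot": TCP orientation; "ft_force": force on the tool from outside, world axes, zero at the start; "torque": the same for the moment, N m; "width": finger opening in m.
Only numpy, scipy, OpenCV 4.12 (cv2) and the standard library are available. Lean on these libraries where they do the work, as an engineer would, in place of code of your own. Each camera call takes 0.05 s, during which the arm holds its last target.

TASK

Load the aluminium tube block onto the shaker, keeping it level: set it flat on the platform in front of the dark steel lip, tongue to the rear, then slide it straight back so that the tongue goes under the lip and pushes the sprung bumper fully in. Finish while still gripping the block and holding it pressed home against the bumper, so that a colleague can tighten the clamp screws; do not let go. Leave everything else on the bench where it is.

Things in the scene. Friction and masses are not known exactly. Their poses are not given: they have to be found in the camera images.
- tube_block: The part to load: bright aluminium block with blue and (tongue end) white microtube caps, about 0.4 kg. Body 80 (x) x 62 (y) x 42 high, caps 6 higher; bare sides, to be gripped across the 62. From the foot of its rear (+x) face a flat tongue sticks out 22, 60 wide, 6 thick, level with the underside. Origin: centre of the body's underside, tongue not counted; x points to the tongue, z up.
- tongue_tip (a point): Middle of the tongue's rear edge, on the underside: 62 ahead of tube_block's origin along its x. Same axes as tube_block.
- shaker: White orbital shaker, 220 deep (x) x 205 wide (y), fixed. Origin: centre of its footprint on the bench; x points from its sloping control panel to its rear, z up. Flat aluminium platform: top 95 above the bench, from x = -60 to 72, 150 wide, wings sloping up beyond. Below its front edge hangs the lowered clamp bar with two black screws (to x = -80).
- lip_edge (a point): Middle of the front edge of the dark steel lip's underside, at x = 36 of the shaker, 9 above the platform; same axes as the shaker. The lip is 3 thick and overhangs the platform back to an upright wall 20 behind this edge. At both ends cheeks close it down to the platform, 72 clear between them.
- stop (a point): Middle of the front face of the unpressed bumper, at platform height: x = 48 of the shaker, 12 behind the lip's front edge. Same axes as the shaker. With the block home, tongue_tip is 6 behind this point and the block's front face is at the platform's front edge.
- rear_bumper (a joint): Black rubber bar under the lip, 46 wide, 1.5 to 7.5 above the platform. It slides to the shaker's +x on springs: 0 = out, 0.006 m = fully in, at a solid stop. It takes 3 N to start it and 12 N to bring it fully in; it springs back when eased off. The block's own rubbing on the platform can add up to 10 N to the push. Two red pins show behind the wall as it goes in.
- tube_rack: yellow tube rack with a blue top, 100 x 60 x 52 high; bystander. Origin: centre of its underside.
- beaker: clear plastic beaker, 72 across, 75 high, a white transfer pipette in it; bystander. Origin: centre of its underside.
- tip_box: purple pipette-tip box with a clear lid, 122 x 83 x 68 high; bystander. Origin: centre of its underside.
- tape_green: roll of green tape lying flat, 68 across, 19 high; bystander. Origin: centre of its underside.
- tape_yellow: roll of yellow tape lying flat, 64 across, 19 high; bystander. Origin: centre of its underside.
- marker: white marker pen with a blue cap, 135 long, 14 thick, lying flat; bystander. Origin: centre of its underside.
- well_plate: white 24-well plate, 86 x 128 x 15 high; bystander. Origin: centre of its underside.

How it is judged:
On the way, in this order (a step that is already met when the one before it is completed fails the run):
1. the block is lifted clear of the bench in the gripper (height (world z) of tube_block above 0.03 m and contact force between tube_block and the fingers above 4 N), for 0.1 s.
2. the block is flat on the platform, its tongue not yet under the lip (within 1 mm), the bumper still out (z of each of tongue_tip, tube_block in the frame of stop below 0.004 m and z of tube_block in the frame of stop above -0.004 m and x of tongue_tip in the frame of stop between -0.06 and -0.011 m and value of joint rear_bumper below 0.001 m), for 0.05 s.
At the end, for the whole second after the job is handed in: The bumper is held in by the block's tongue by at least 4.5 of its 6 mm; the block is flat on the platform (within 4 mm) with the tongue under the lip, centred within 8 mm and square within 0.08 rad, at rest, and the fingers still grip it (over 4 N) (value of joint rear_bumper above 0.0045 m and x of tongue_tip in the frame of stop above 0.0035 m and z of each of tongue_tip, tube_block in the frame of stop below 0.004 m and z of tube_block in the frame of stop above -0.004 m and y of tongue_tip in the frame of stop between -0.008 and 0.008 m and angle between the x axis of tube_block and the x axis of shaker, either way round below 0.08 rad and contact force between tube_block and the fingers above 4 N and linear speed of tube_block below 0.01 m/s); the arm keeps its last pose, push and grip.
It fails at once if the block is tipped more than about 20 degrees (angle between tube_block's own z axis and vertical above 0.35 rad).
It fails at once if a bystander is moved more than 25 mm (distance of any of tube_rack, beaker, tip_box, tape_green, tape_yellow, marker, well_plate from where it was at the start of the episode above 0.025 m).
It also fails if it takes over 42 s, if anything falls off the work surface, if the arm or the gripper's body presses on something with over 40 N, if the wrist force passes 120 N, or if a joint passes its speed limit or range.

## Working session

There is one attempt and no reset: what is moved stays moved. The work goes in short steps, Python scripts to look and compute and a tool call to move; the robot and the scene stay as the last step left them, time stands still between calls to the robot, and variables do not carry over. Pictures are saved under pics/ and viewed, and the job is handed in when it is done.

Besides the shell and the picture viewer there is one more tool, called after ">>>" as name(argument=value, ...) on one line, values as JSON. arm_command: Moves the arm, as the interface text tells. Its arguments: {"type":"object","properties":{"targets":{"type":"array","items":{"type":"array","items":{"type":"array","items":{"type":"number"}}}},"hand":{"type":"number"},"grip_force":{"type":"number"}},"required":["targets"]}

```bash
ls; mkdir -p pics; cat > h.py <<'E'
from bench import readout, vision, r
import numpy as np, cv2, pickle
from scipy.spatial.transform import Rotation as Ro
def snap(n,f):
    s=readout.read_state(); c=vision.camera(n); cv2.imwrite('pics/'+f+'.png',c['pixels'])
    c['state']=s; pickle.dump(c,open('pics/'+f+'.pkl','wb')); return c
def load(f): return pickle.load(open('pics/'+f+'.pkl','rb'))
def KD(c):
    h=c['pixels'].shape[0]; f=h/2/np.tan(np.radians(c['fovy'])/2)
    return np.array([[f,0,c['cx']],[0,f,c['cy']],[0,0,1.]]),np.array(c['D'],float)
def ext(c):
    if 'R' in c: return np.array(c['R']),np.array(c['t'])
    s=c['state'];T=np.eye(4);T[:3,:3]=Ro.from_quat(s['eef_rot']).as_matrix();T[:3,3]=s['ee_pos']
    W=np.linalg.inv(T@np.array(c['mount'])); return W[:3,:3],W[:3,3]
def proj(c,X):
    K,D=KD(c);R,t=ext(c); return cv2.projectPoints(np.array(X,float).reshape(-1,3),cv2.Rodrigues(R)[0],t,K,D)[0].reshape(-1,2)
def back(c,uv,z):
    K,D=KD(c);R,t=ext(c); p=cv2.undistortPoints(np.array(uv,float).reshape(-1,1,2),K,D).reshape(-1,2)
    d=np.c_[p,np.ones(len(p))]@R; o=-R.T@t; return o+d*((z-o[2])/d[:,2])[:,None]
E
python3 - <<'E'
from h import *
for n in('scene','side','wrist'):
    c=snap(n,n+'0'); print(n,{k:v for k,v in c.items() if k not in('pixels','state')})
print(readout.read_state())
E
```

```text
pics
scene {'fovy': 45.57099760674214, 'cx': 275.1622882388075, 'cy': 211.97745156601124, 'D': array([-0.13957685,  0.        ,  0.        ,  0.        ,  0.        ]), 'R': array([[-0.15109449,  0.98828923, -0.02132714],
       [ 0.60428302,  0.07526846, -0.79320659],
       [-0.78231227, -0.13273677, -0.60857905]]), 't': array([ 0.07176372, -0.24941174,  1.9672096 ])}
side {'fovy': 42.54846012910025, 'cx': 277.4463041150647, 'cy': 222.36361696868377, 'D': array([-0.21195879,  0.        ,  0.        ,  0.        ,  0.        ]), 'R': array([[ 0.91775243, -0.39641882, -0.024137  ],
       [-0.23073777, -0.48274387, -0.84481858],
       [ 0.32325   ,  0.78090363, -0.53450816]]), 't': array([-0.49881975,  0.22078433,  1.54865247])}
wrist {'fovy': 60.705978864057045, 'cx': 279.1744916579239, 'cy': 207.58382799421724, 'D': array([-0.06947557,  0.        ,  0.        ,  0.        ,  0.        ]), 'mount': array([[ 9.99999798e-01,  4.87517301e-04,  4.08267191e-04,
         3.36785430e-04],
       [-2.75606373e-04, -2.46313732e-01,  9.69190110e-01,
        -1.62813596e-01],
       [ 5.73058
[... 173 characters left out ...]
oint_positions': array([ 1.08838671,  0.33274908, -0.06467955,  1.46073179,  0.0215954 ,
        1.34989881, -0.0885155 ]), 'joint_vel': array([ 2.47571895e-03, -3.23481541e-03,  3.67935626e-04, -4.52705276e-03,
        9.70286511e-05, -1.82117193e-03,  4.94341846e-04]), 'joint_torque': array([ 4.95775494e-04, -6.23627472e+01,  2.47386075e-02, -3.90144110e+01,
       -6.13085926e-02,  3.72680230e-02,  4.71287922e-05]), 'ee_pos': array([ 0.27722392, -0.55983308,  0.2219306 ]), 'eef_rot': array([-0.6005938 ,  0.37324407, -0.37257065,  0.60097176]), 'ft_force': array([-0.56057789,  0.59704839, -0.07218749]), 'torque': array([-0.00333527,  0.01122141, -0.00937718]), 'width': 0.08697712379095197}
```

View pics/scene0.png

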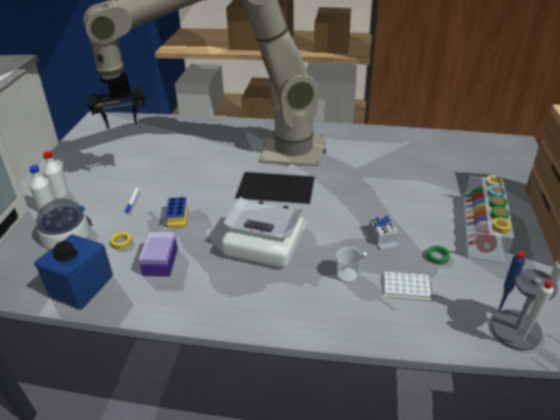

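View pics/side0.png

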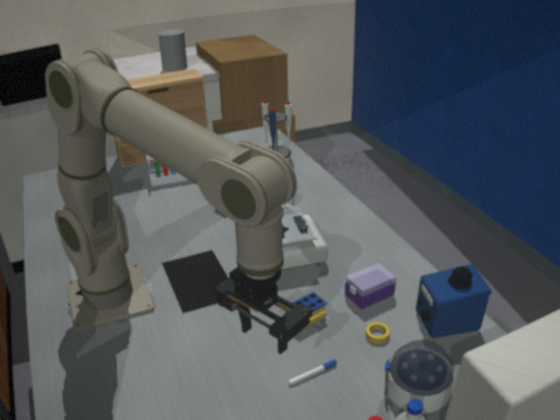

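View pics/wrist0.png

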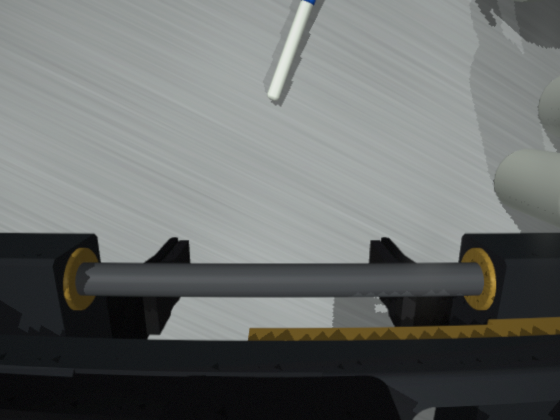

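```bash
python3 - <<'E'
from h import *
c=load('scene0'); p=c['pixels']
cv2.imwrite('pics/z1.png',cv2.resize(p[165:275,215:325],None,fx=5.4,fy=5.4,interpolation=cv2.INTER_CUBIC))
cv2.imwrite('pics/z2.png',cv2.resize(p[205:255,360:410],None,fx=11,fy=11,interpolation=cv2.INTER_CUBIC))
for n,uv in dict(block=(384,245),shk=(265,240),plate=(406,297),beaker=(347,277),green=(438,260),rack=(177,226),mat=(275,188)).items(): print(n,back(c,[uv],0))
E
```

```text
block [[0.53553055 0.34274609 0.        ]]
shk [[ 0.55743227 -0.01895149  0.        ]]
plate [[0.74343217 0.3989603  0.        ]]
beaker [[0.685995   0.23677957 0.        ]]
green [[0.5838179  0.50062898 0.        ]]
rack [[ 0.52605108 -0.3112516   0.        ]]
mat [[ 0.27728607 -0.03079769  0.        ]]
```

View pics/z1.png

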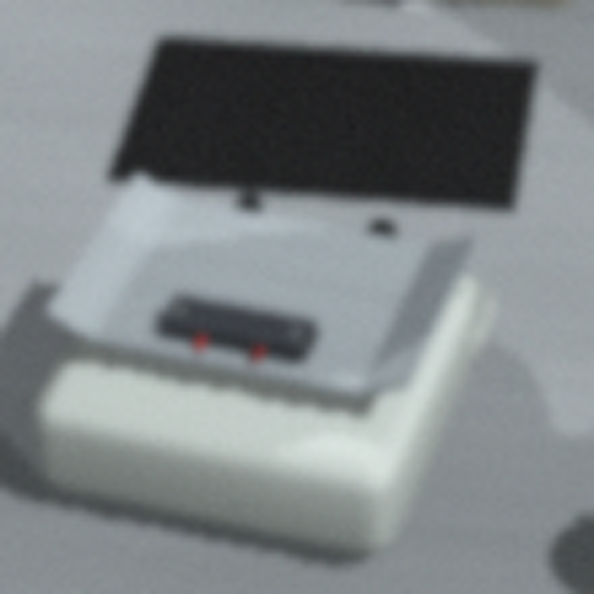

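View pics/z2.png

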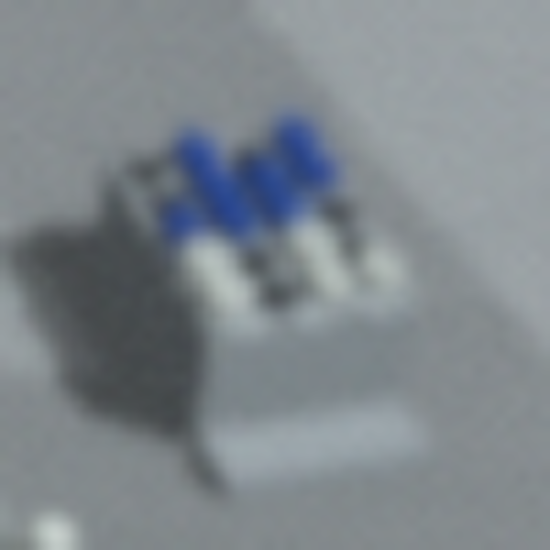

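```bash
python3 - <<'E'
from h import *
c=load('scene0')
def zz(l,s,ox,oy): return [(x/s+ox-0.5+0.5/s,y/s+oy-0.5+0.5/s) for x,y in l]
t=back(c,zz([(225,490),(425,440)],11,360,205),0.003); print('tongue',t, np.linalg.norm(t[1]-t[0]),t.mean(0))
d=t[1]-t[0]; print('yaw of y axis-90', np.degrees(np.arctan2(-d[0],d[1])))
b=back(c,zz([(125,185),(205,315),(400,290)],11,360,205),0.042); print('top',b,np.linalg.norm(b[1]-b[0]),np.linalg.norm(b[1]-b[2]))
w=back(c,zz([(160,322),(300,358)],5.4,215,165),0.1);print('wall',w,np.linalg.norm(w[1]-w[0]));d=w[1]-w[0];print(w.mean(0),np.degrees(np.arctan2(-d[0],d[1])))
s=back(c,zz([(60,490),(375,550)],5.4,215,165),0.0);print('base rear',s,np.linalg.norm(s[1]-s[0]));d=s[1]-s[0];print(s.mean(0),np.degrees(np.arctan2(-d[0],d[1])))
s=back(c,zz([(250,203),(383,228)],5.4,215,165),0.09);print('screws',s,np.linalg.norm(s[1]-s[0]));d=s[1]-s[0];print(s.mean(0),np.degrees(np.arctan2(-d[0],d[1])))
st=readout.read_state();print(Ro.from_quat(st['eef_rot']).as_matrix())
E
```

```text
tongue [[0.55917861 0.33008025 0.003     ]
 [0.53171577 0.3852701  0.003     ]] 0.06164516387399093 [0.54544719 0.35767518 0.003     ]
yaw of y axis-90 26.45524370765801
top [[0.47833926 0.29904242 0.042     ]
 [0.53262251 0.32076534 0.042     ]
 [0.51537824 0.37405383 0.042     ]] 0.058468425958027655 0.0560091771292353
wall [[ 0.6106739  -0.0671713   0.1       ]
 [ 0.63091279  0.01167578  0.1       ]] 0.0814031595353863
[ 0.62079334 -0.02774776  0.1       ] -14.396185963471902
base rear [[ 0.64128813 -0.1232751   0.        ]
 [ 0.66578119  0.05506699  0.        ]] 0.18001614294394058
[ 0.65353466 -0.03410405  0.        ] -7.8199400269024135
screws [[ 0.48610956 -0.0407798   0.09      ]
 [ 0.50028423  0.03759478  0.09      ]] 0.07964607067749903
[ 0.4931969  -0.00159251  0.09      ] -10.251582908391438
[[ 4.43759943e-01 -5.27272434e-04  8.96145544e-01]
 [-8.96145035e-01  9.56383288e-04  4.43760253e-01]
 [-1.09104117e-03 -9.99999404e-01 -4.81079804e-05]]
```

>>> arm_command(targets=[[[-0.0206, -0.011, 0.0316, 0, 0, 0], [-0.0206, -0.011, 0.0316, 0, 0, 0], [-0.0206, -0.011, 0.0316, 0, 0, 0], [-0.0206, -0.011, 0.0316, 0, 0, 0], [-0.0206, -0.011, 0.0316, 0, 0, 0], [-0.0206, -0.011, 0.0316, 0, 0, 0], [-0.0206, -0.011, 0.0316, 0, 0, 0], [-0.0206, -0.011, 0.0316, 0, 0, 0]]], hand=1)

```text
time: 0.82
ee_pos: [0.4312, -0.2984, 0.3111]
eef_rot: [0.601, -0.373, 0.373, -0.601]
ft_force: [0.8, 0.1, 1.3]
width: 0.087
```

>>> arm_command(targets=[[[-0.0258, 0, 0.0211, 0, 0, 0], [-0.0258, 0, 0.0211, 0, 0, 0], [-0.0258, 0, 0.0211, 0, 0, 0], [-0.0258, 0, 0.0211, 0, 0, 0], [-0.0258, 0, 0.0211, 0, 0, 0], [-0.0258, 0, 0.0211, 0, 0, 0], [-0.0258, 0, 0.0211, 0, 0, 0], [-0.0258, 0, 0.0211, 0, 0, 0], [0, 0, 0, 0, 0, 0], [0, 0, 0, 0, 0, 0]]])

```text
time: 1.65
ee_pos: [0.4905, -0.0384, 0.3105]
eef_rot: [-0.601, 0.372, -0.372, 0.602]
ft_force: [1.2, -1.6, 0.7]
width: 0.087
```

```bash
python3 - <<'E'
from h import *
c=snap('wrist','w1'); s=c['state'];print(s['time'],s['joint_positions'],s['ee_pos'],s['eef_rot'],s['joint_vel'])
E
```

```text
1.65 [ 0.50222733  0.03211343 -0.52445497  1.6326016   0.0159769   1.48128732
 -1.13043404] [ 0.49054293 -0.03838171  0.310466  ] [-0.60149572  0.37176032 -0.37164645  0.60156136] [ 0.03242361 -0.00109406  0.05328327  0.00312248  0.01180086  0.00210997
  0.0189585 ]
```

View pics/w1.png

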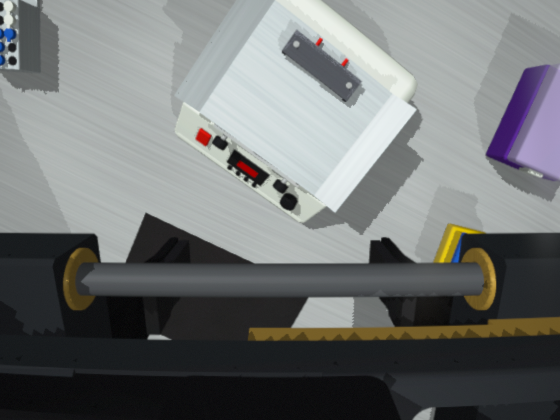

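```bash
python3 - <<'E'
from h import *
p=load('w1')['pixels']
cv2.imwrite('pics/z3.png',cv2.resize(p[0:225,170:430],None,fx=3,fy=2.65,interpolation=cv2.INTER_CUBIC))
cv2.imwrite('pics/z4.png',cv2.resize(p[20:110,270:370],None,fx=6,fy=6,interpolation=cv2.INTER_CUBIC))
E
```

```text
(no output)
```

View pics/z3.png

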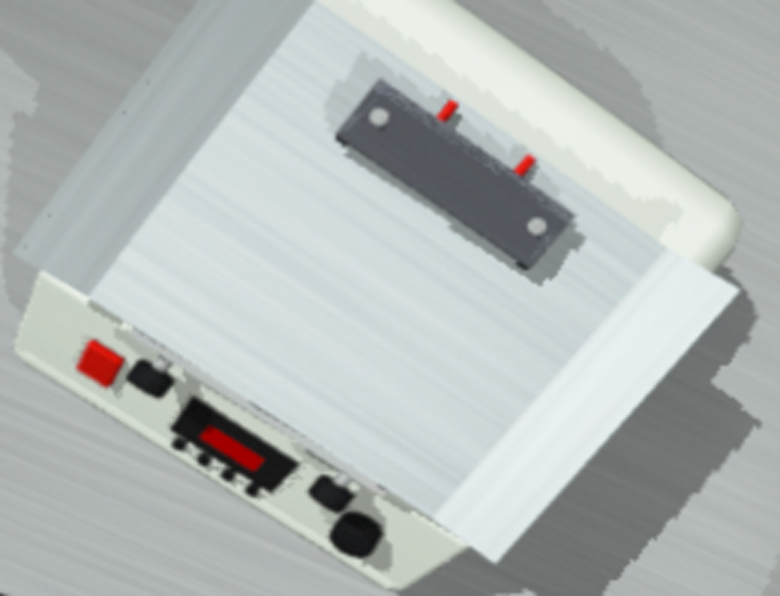

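View pics/z4.png

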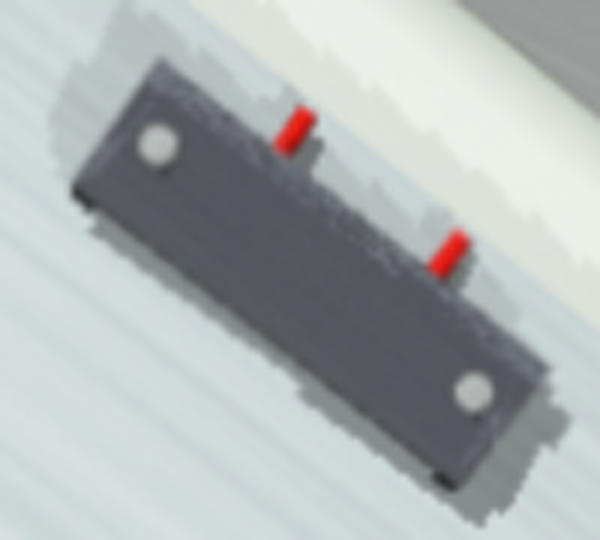

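```bash
cat >> h.py <<'E'
def zz2(l,fx,fy,ox,oy): return [((x+.5)/fx+ox-.5,(y+.5)/fy+oy-.5) for x,y in l]
def zyaw(d): return np.degrees(np.arctan2(d[1],d[0]))
E
python3 - <<'E'
from h import *
from scipy.optimize import least_squares
c=load('w1')
P=zz2([(90,292),(440,515),(668,248),(316,0)],3,2.65,170,0)
L=zz2([(75,185),(455,490),(160,62),(548,370)],6,6,270,20)
a=back(c,P,.095);b=back(c,L,.107);print(a,b,np.linalg.norm(b[0]-b[1]))
for d in (a[0]-a[1],a[3]-a[2],b[0]-b[1],b[2]-b[3]): print(zyaw(d)-90,np.linalg.norm(d))
for d in (a[3]-a[0],a[2]-a[1]): print(zyaw(d),np.linalg.norm(d))
uv=np.array(P+L)
def mod(q):
    x,y,th,w=q; R=Ro.from_euler('z',th).as_matrix()
    M=[(-.06,.075,.095),(-.06,-.075,.095),(.072,-.075,.095),(.072,.075,.095),(.036,w,.107),(.036,-w,.107)]
    return np.array(M)@R.T+[x,y,0]
f=lambda q:(proj(c,mod(q))-uv[:6]).ravel()
s=least_squares(f,[.56,-.016,-.18,.04]);print(s.x,np.degrees(s.x[2]),s.fun.round(1))
np.save('shk.npy',s.x)
E
```

```text
[[ 0.52063098  0.06745728  0.095     ]
 [ 0.49611675 -0.08092161  0.095     ]
 [ 0.62398978 -0.10117509  0.095     ]
 [ 0.64876898  0.0449089   0.095     ]] [[ 0.60785114  0.01676479  0.107     ]
 [ 0.59361723 -0.06043606  0.107     ]
 [ 0.63055253  0.013096    0.107     ]
 [ 0.61726274 -0.06485887  0.107     ]] 0.0785020720844598
-9.381306398115086 0.1503902968981179
-9.627046467746439 0.14817064857733503
-10.446587732099246 0.0785020720844598
-9.674803306077308 0.07907958307411399
-9.980133918621414 0.13010678943377926
-9.00016833384601 0.12946704992753744
[ 0.56594759 -0.01624473 -0.16725275  0.03927325] -9.582876818504616 [-0.7  1.1 -1.4  1.2  1.1  0.1 -0.4 -1.   0.3  0.   1.1 -0.9]
```

>>> arm_command(targets=[[[-0.0368, 0.005, 0.0102, 0, 0, 0], [-0.0368, 0.005, 0.0102, 0, 0, 0], [-0.0368, 0.005, 0.0102, 0, 0, 0], [-0.0368, 0.005, 0.0102, 0, 0, 0], [-0.0368, 0.005, 0.0102, 0, 0, 0], [-0.0368, 0.005, 0.0102, 0, 0, 0], [-0.0368, 0.005, 0.0102, 0, 0, 0], [-0.0368, 0.005, 0.0102, 0, 0, 0], [-0.0368, 0.005, 0.0102, 0, 0, 0], [0, 0, 0, 0, 0, 0], [0, 0, 0, 0, 0, 0], [0, 0, 0, 0, 0, 0]]])

```text
time: 2.7
ee_pos: [0.4266, 0.2957, 0.2652]
eef_rot: [0.601, -0.373, 0.374, -0.6]
ft_force: [-0.2, -0.3, -0.6]
width: 0.0871
```

```bash
python3 - <<'E'
from h import *
c=snap('wrist','w2'); s=c['state'];print(s['time'],s['joint_positions'],s['ee_pos'],s['eef_rot'],s['joint_vel'])
p=c['pixels']
cv2.imwrite('pics/z5.png',cv2.resize(p[0:230,150:430],None,fx=2.8,fy=2.6,interpolation=cv2.INTER_CUBIC))
E
```

```text
2.7 [ 0.09254942  0.15807832 -0.86287153  1.63547005  0.12198443  1.40493978
 -1.89722416] [0.42659928 0.29569938 0.26518588] [ 0.60079317 -0.37336791  0.3735021  -0.60011678] [ 0.01749613 -0.01200198  0.01262356  0.00331903  0.0001918   0.00139904
  0.00070594]
```

View pics/w2.png

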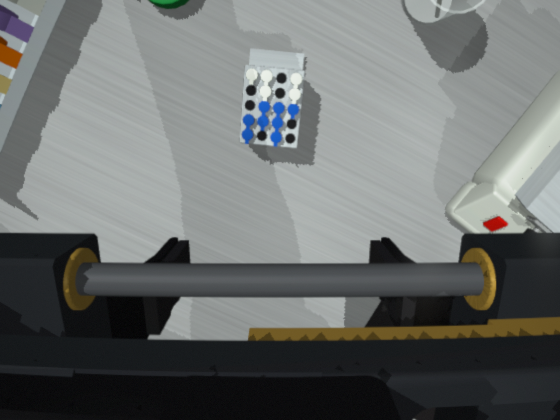

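View pics/z5.png

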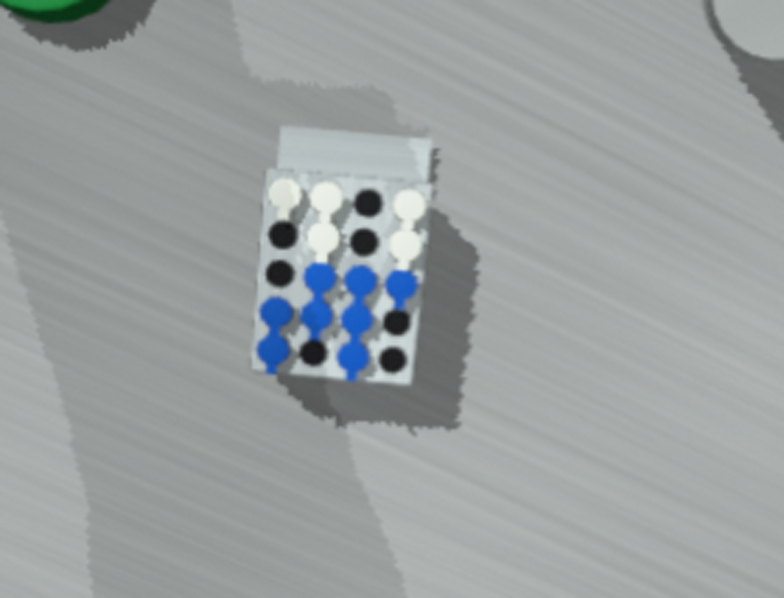

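```bash
python3 - <<'E'
from h import *
from scipy.optimize import least_squares
c=load('w2')
B=np.array(zz2([(267,169),(432,184),(411,384),(252,370),(281,126),(433,139)],2.8,2.6,150,0))
M0=np.array([(.04,.031,.042),(.04,-.031,.042),(-.04,-.031,.042),(-.04,.031,.042),(.062,.030,.006),(.062,-.030,.006)])
def mod(q): return M0@Ro.from_euler('z',q[2]).as_matrix().T+[q[0],q[1],0]
s=least_squares(lambda q:(proj(c,mod(q))-B).ravel(),[.489,.331,.46])
q=s.x;print(q,np.degrees(q[2]),s.fun.round(1));np.save('blk.npy',q)
st=c['state'];R=Ro.from_quat(st['eef_rot']).as_matrix();print(R.round(4))
print('tool delta to origin above TCP z .012', R.T@(np.array([q[0],q[1],.012])-st['ee_pos']), 'tool z yaw',zyaw(R[:,2]),'need',np.degrees(q[2]))
b=back(c,[(440,10)],0.0);print('beaker',b)
E
```

```text
[0.49229275 0.3365296  0.36530249] 20.93029071698108 [-0.5 -0.7  1.1 -0.6  0.5  0.7 -0.7  0.7 -0.1 -0.1 -0.4  0.2]
[[ 4.422e-01 -3.000e-04  8.969e-01]
 [-8.969e-01 -9.000e-04  4.422e-01]
 [ 7.000e-04 -1.000e+00 -7.000e-04]]
tool delta to origin above TCP z .012 [-0.00774161  0.2531259   0.07715682] tool z yaw 26.24336614608507 need 20.93029071698108
beaker [[0.67306314 0.216219   0.        ]]
```

>>> arm_command(targets=[[[-0.0039, 0.02, 0.0386, 0, 0, 0], [-0.0039, 0.02, 0.0386, 0, 0, 0], [0, 0.03, 0, 0, 5.3, 0], [0, 0.03, 0, 0, 0, 0], [0, 0.03, 0, 0, 0, 0], [0, 0.03, 0, 0, 0, 0], [0, 0.03, 0, 0, 0, 0], [0, 0, 0, 0, 0, 0], [0, 0, 0, 0, 0, 0]]])

```text
time: 3.5
ee_pos: [0.4889, 0.3344, 0.0768]
eef_rot: [0.583, -0.401, 0.401, -0.581]
ft_force: [0.0, 0.5, 0.3]
width: 0.087
```

```bash
python3 - <<'E'
from h import *
c=snap('wrist','w3'); s=c['state'];q=np.load('blk.npy');R=Ro.from_quat(s['eef_rot']).as_matrix()
print(s['ee_pos'],zyaw(R[:,2]),R.T@(np.array([q[0],q[1],.012])-s['ee_pos']),s['ft_force'])
E
```

```text
[0.48889235 0.33444655 0.07683109] 20.91033201816956 [-0.00081057  0.06482061  0.00407465] [0.02484183 0.45390654 0.25557001]
```

View pics/w3.png

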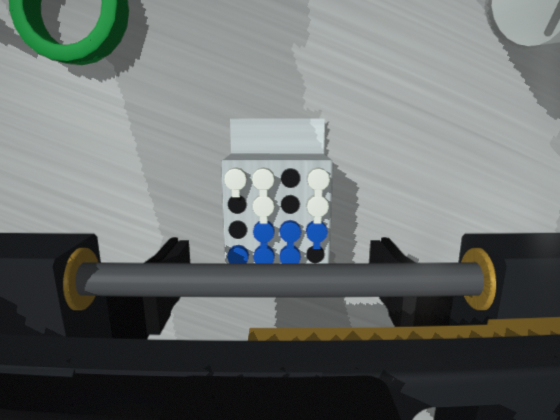

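>>> arm_command(targets=[[[-0.0008, 0.018, 0.004, 0, 0, 0], [0, 0.018, 0, 0, 0, 0], [0, 0.017, 0, 0, 0, 0], [0, 0.011, 0, 0, 0, 0], [0, 0, 0, 0, 0, 0], [0, 0, 0, 0, 0, 0]]])

```text
time: 4.05
ee_pos: [0.4927, 0.3389, 0.0147]
eef_rot: [-0.582, 0.4, -0.401, 0.583]
ft_force: [0.2, 0.4, 0.4]
width: 0.0871
```

>>> arm_command(targets=[[[0, 0, 0, 0, 0, 0], [0, 0, 0, 0, 0, 0], [0, 0, 0, 0, 0, 0], [0, 0, 0, 0, 0, 0], [0, 0, 0, 0, 0, 0], [0, 0, 0, 0, 0, 0], [0, 0, 0, 0, 0, 0], [0, 0, 0, 0, 0, 0]]], hand=0, grip_force=40)

```text
time: 4.72
ee_pos: [0.4923, 0.3385, 0.0138]
eef_rot: [0.583, -0.4, 0.401, -0.583]
ft_force: [-0.6, -3.6, 6.0]
width: 0.0619
```

>>> arm_command(targets=[[[0, -0.01, 0, 0, 0, 0], [0, -0.02, 0, 0, 0, 0], [0, -0.03, 0, 0, 0, 0], [0, -0.03, 0, 0, 0, 0], [0, -0.03, 0, 0, 0, 0], [0, -0.03, 0, 0, 0, 0], [0, 0, 0, 0, 0, 0], [0, 0, 0, 0, 0, 0], [0, 0, 0, 0, 0, 0]]])

```text
time: 5.47
ee_pos: [0.4913, 0.3382, 0.1623]
eef_rot: [0.584, -0.4, 0.4, -0.582]
ft_force: [-0.3, 0.5, -4.9]
width: 0.0614
```

```bash
python3 - <<'E'
from h import *
c=snap('wrist','w4'); s=c['state'];R=Ro.from_quat(s['eef_rot']).as_matrix()
print(s['ee_pos'],zyaw(R[:,2]),s['ft_force'],s['width'],s['joint_positions'])
k=np.load('shk.npy');Rs=Ro.from_euler('z',k[2]).as_matrix()
tgt=Rs@[-.034,0,0]+[k[0],k[1],.175];print(tgt,R.T@(tgt-s['ee_pos']))
E
```

```text
[0.49133384 0.33818294 0.1622656 ] 21.050040002146016 [-0.27290224  0.48706865 -4.85395706] 0.06144992362304527 [-0.04602153  0.42534851 -0.8070628   1.58389307  0.31710834  1.2706729
 -2.10711057]
[ 0.53242203 -0.01058461  0.175     ] [ 0.34025903 -0.01238406 -0.08694617]
```

View pics/w4.png

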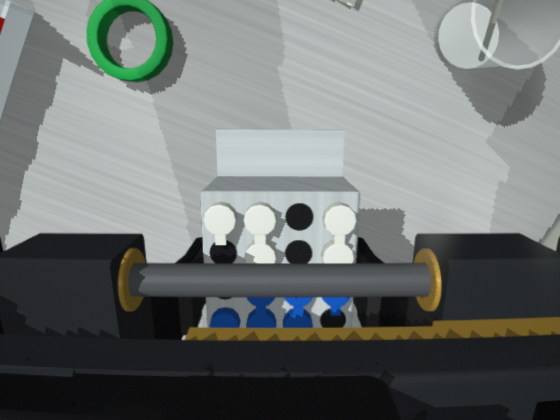

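>>> arm_command(targets=[[[0.02, -0.002, -0.005, 0, 0, 0], [0.032, -0.002, -0.008, 0, 0, 0], [0.036, -0.001, -0.0094, 0, 0, 0], [0.036, -0.001, -0.0094, 0, 0, 0], [0.036, -0.001, -0.0094, 0, 0, 0], [0.036, -0.001, -0.0094, 0, 0, 0], [0.036, -0.001, -0.0094, 0, 0, 0], [0.036, -0.001, -0.0094, 0, 0, 0], [0.036, -0.001, -0.0094, 0, 0, 0], [0.024, -0.001, -0.006, 0, 0, 0], [0.012, -0.001, -0.003, 0, 0, 0]]])

```text
time: 6.43
ee_pos: [0.5312, -0.015, 0.1746]
eef_rot: [0.583, -0.402, 0.401, -0.581]
ft_force: [0.3, -0.4, -3.8]
width: 0.0618
```

>>> arm_command(targets=[[[0, 0, 0, 0, 6.12, 0], [0, 0, 0, 0, 6.12, 0], [0, 0, 0, 0, 6.12, 0], [0, 0, 0, 0, 6.12, 0], [0, 0, 0, 0, 6.12, 0], [0, 0, 0, 0, 0, 0], [0, 0, 0, 0, 0, 0], [0, 0, 0, 0, 0, 0]]])

```text
time: 7.1
ee_pos: [0.5317, -0.0097, 0.1757]
eef_rot: [-0.458, 0.539, -0.539, 0.458]
ft_force: [-0.7, -0.7, -4.1]
width: 0.0619
```

```bash
python3 - <<'E'
from h import *
c=snap('wrist','w5'); s=c['state'];R=Ro.from_quat(s['eef_rot']).as_matrix()
print(s['time'],s['ee_pos'],R.round(4),zyaw(R[:,2]),s['ft_force'],s['width'],s['joint_positions'])
k=np.load('shk.npy');Rs=Ro.from_euler('z',k[2]).as_matrix()
tgt=Rs@[-.034,0,0]+[k[0],k[1],.109];print(tgt,R.T@(tgt-s['ee_pos']))
snap('side','s5')
E
```

```text
7.1 [ 0.5317155  -0.0097088   0.17572291] [[-1.619e-01 -1.100e-03  9.868e-01]
 [-9.868e-01  3.000e-04 -1.619e-01]
 [-1.000e-04 -1.000e+00 -1.100e-03]] -9.315533678138257 [-0.74984172 -0.68794136 -4.09247574] 0.061880600224338354 [ 0.4881449   0.21600224 -0.62387179  1.74263992  0.13298067  1.22660223
 -1.90324622]
[ 0.53242203 -0.01058461  0.109     ] [0.00075526 0.06672186 0.00091414]
```

View pics/w5.png

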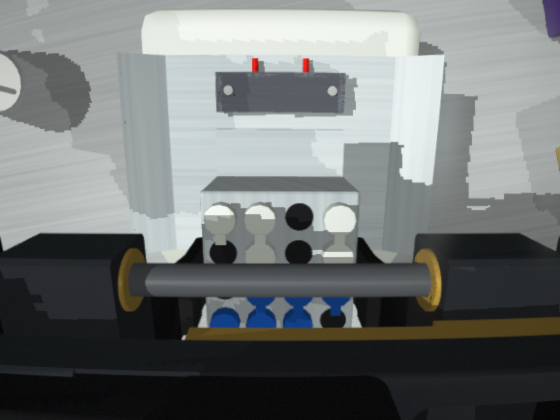

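View pics/s5.png

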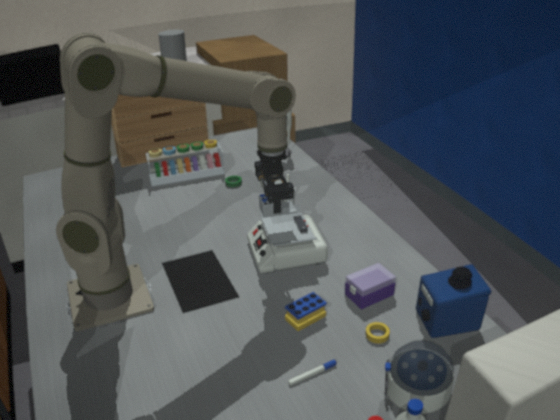

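```bash
python3 - <<'E'
from h import *
p=load('w5')['pixels']
cv2.imwrite('pics/z6.png',cv2.resize(p[50:200,190:370],None,fx=4.4,fy=4,interpolation=cv2.INTER_CUBIC))
E
```

```text
(no output)
```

View pics/z6.png

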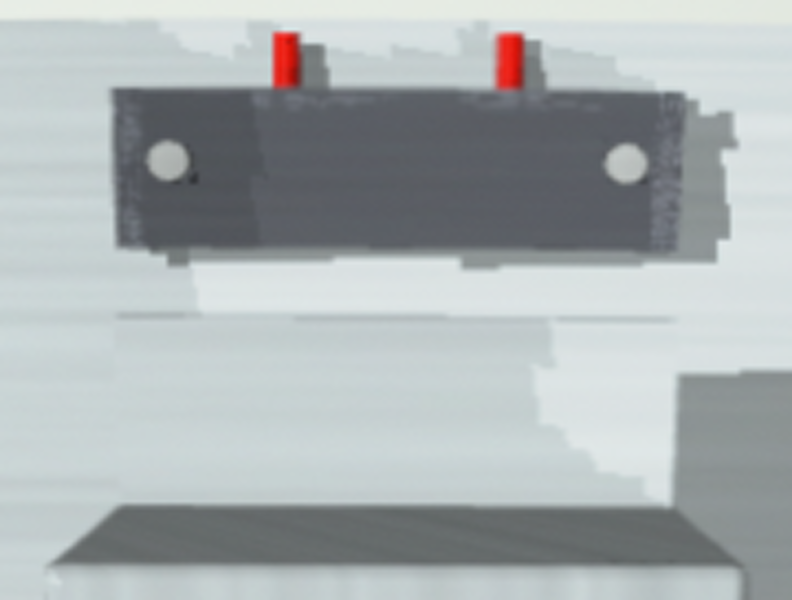

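```bash
python3 - <<'E'
from h import *
from scipy.optimize import least_squares
c=load('w5');s=c['state'];R=Ro.from_quat(s['eef_rot']).as_matrix();tp=s['ee_pos']
Z=lambda l:np.array(zz2(l,4.4,4,190,50))
lip=Z([(117,248),(678,252)]); ton=Z([(116,315),(675,320)]); top=Z([(46,568),(742,571)])
l=back(c,lip,.107);k=np.load('shk.npy')
print('lip mid',l.mean(0),'yaw',zyaw(l[0]-l[1])-90,'pred',Ro.from_euler('z',k[2]).apply([.036,0,.107])+[k[0],k[1],0])
h=tp[2]-.0138
for z,q in((h+.006,ton),(h+.042,top)):
    a=back(c,q,z); print(a.mean(0),np.linalg.norm(a[0]-a[1]),zyaw(a[0]-a[1])-90)
M=np.array([(.062,.03,.006),(.062,-.03,.006),(.04,.031,.042),(.04,-.031,.042)])
uv=np.r_[ton,top]
f=lambda q:(proj(c,M@Ro.from_euler('zy',[q[2],q[3]]).as_matrix().T+[q[0],q[1],q[4]])-uv).ravel()
r_=least_squares(f,[.53,-.01,-.165,0,h]);print(r_.x,np.degrees(r_.x[2:4]),h,r_.fun.round(1))
q=r_.x
Rl=Ro.from_euler('z',k[2]).as_matrix()
tip=np.array([q[0],q[1],0])+Ro.from_euler('z',q[2]).apply([.062,0,0])
print('tip in lip frame',Rl.T@(tip-l.mean(0)))
print('blk in tool',R.T@(np.array([q[0],q[1],q[4]])-tp))
E
```

```text
lip mid [ 0.60081774 -0.02183614  0.107     ] yaw -9.715965223348093 pred [ 0.60144524 -0.02223779  0.107     ]
[ 0.59255172 -0.02009224  0.16792291] 0.05936703389471446 -9.837053681569131
[ 0.57034148 -0.01627139  0.20392291] 0.060784937869128315 -9.569171046027847
[ 0.53158749 -0.00949577 -0.17055643 -0.02856121  0.15820979] [-9.77216388 -1.6364369 ] 0.16192290568986437 [-0.1  0.1 -0.2 -0.1  0.1 -0.2  0.2  0.2]
tip in lip frame [-0.00831889  0.0004383  -0.107     ]
blk in tool [-0.00018809  0.0175133  -0.00014108]
```

>>> arm_command(targets=[[[0, 0.015, 0, 0, 0, 0], [0.0003, 0.015, 0, 0, 0, 0], [0, 0.015, 0, 0, 0, 0], [0, 0.01, 0, 0, 0, 0], [0, 0.005, 0, 0, 0, 0], [0, 0, 0, 0, 0, 0], [0, 0, 0, 0, 0, 0]]])

```text
time: 7.78
ee_pos: [0.5323, -0.0103, 0.1168]
eef_rot: [0.457, -0.54, 0.54, -0.457]
ft_force: [0.2, 0.2, -4.1]
width: 0.0617
```

>>> arm_command(targets=[[[0, 0.002, 0, 0, 0, 0], [0, 0.002, 0, 0, 0, 0], [0, 0.001, 0, 0, 0, 0], [0, 0, 0, 0, 0, 0], [0, 0, 0, 0, 0, 0]]])

```text
time: 8.2
ee_pos: [0.5321, -0.0104, 0.1115]
eef_rot: [0.457, -0.54, 0.54, -0.457]
ft_force: [-0.2, 0.0, -4.5]
width: 0.0618
```

>>> arm_command(targets=[[[0, 0.001, 0, 0, 0, 0], [0, 0.001, 0, 0, 0, 0], [0, 0, 0, 0, 0, 0], [0, 0, 0, 0, 0, 0]]])

```text
time: 8.53
ee_pos: [0.532, -0.0104, 0.1093]
eef_rot: [-0.457, 0.54, -0.54, 0.457]
ft_force: [-0.8, 1.4, -4.4]
width: 0.0618
```

>>> arm_command(targets=[[[0, 0.001, 0, 0, 0, 0], [0, 0, 0, 0, 0, 0], [0, 0, 0, 0, 0, 0]]])

```text
time: 8.78
ee_pos: [0.5322, -0.0104, 0.1087]
eef_rot: [0.457, -0.54, 0.54, -0.457]
ft_force: [-1.5, 0.2, 1.6]
width: 0.0618
```

>>> arm_command(targets=[[[0, 0.0006, 0, 0, 0, 0], [0, 0, 0, 0, 0, 0], [0, 0, 0, 0, 0, 0]]])

```text
time: 9.03
ee_pos: [0.5322, -0.0104, 0.1087]
eef_rot: [0.457, -0.54, 0.54, -0.457]
ft_force: [-5.0, 0.0, 9.0]
width: 0.0618
```

```bash
python3 - <<'E'
from h import *
c=snap('wrist','w6'); p=c['pixels'];print(c['state']['ee_pos'],c['state']['ft_force'],c['state']['torque'])
cv2.imwrite('pics/z7.png',cv2.resize(p[50:200,190:370],None,fx=4.4,fy=4,interpolation=cv2.INTER_CUBIC))
E
```

```text
[ 0.53217207 -0.01042725  0.10867925] [-4.97247880e+00  6.03011980e-03  9.04564143e+00] [-0.1294141   1.22544192 -0.13434107]
```

View pics/z7.png

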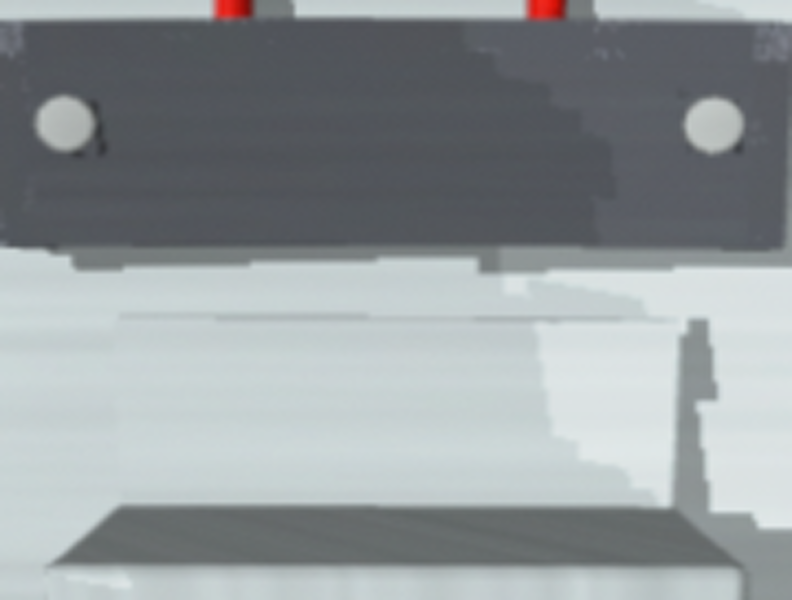

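```bash
python3 - <<'E'
from h import *
from scipy.optimize import least_squares
c=load('w6');s=c['state'];R=Ro.from_quat(s['eef_rot']).as_matrix();tp=s['ee_pos'];print(R.round(4))
Z=lambda l:np.array(zz2(l,4.4,4,190,50))
ton=Z([(117,315),(675,320)]); top=Z([(48,568),(743,570)]);uv=np.r_[ton,top]
M=np.array([(.062,.03,.006),(.062,-.03,.006),(.04,.031,.042),(.04,-.031,.042)])
for zf in (None,.095):
  f=lambda q:(proj(c,M@Ro.from_euler('zy',[q[2],q[3]]).as_matrix().T+[q[0],q[1],zf or q[4]])-uv).ravel()
  q=least_squares(f,[.53,-.01,-.165,0,.095]).x;print(q,np.degrees(q[2:4]),f(q).round(1))
k=np.load('shk.npy');Rl=Ro.from_euler('z',k[2])
lip=back(c,Z([(785,249)]),.107);print('lip right corner in shk',Rl.inv().apply(lip-[k[0],k[1],0]))
tip=np.array([q[0],q[1],0])+Ro.from_euler('z',q[2]).apply([.062,0,0])
print('tip in shk',Rl.inv().apply(tip-[k[0],k[1],0]),'yaw diff deg',np.degrees(q[2]-k[2]))
E
```

```text
[[-1.660e-01  4.000e-04  9.861e-01]
 [-9.861e-01 -6.000e-04 -1.660e-01]
 [ 5.000e-04 -1.000e+00  5.000e-04]]
[ 0.53204413 -0.0103513  -0.17375036 -0.03005048  0.09093255] [-9.95516251 -1.72176595] [-0.1  0.2 -0.2 -0.1  0.1 -0.2  0.2  0.2]
[ 0.53158581 -0.01044926 -0.17221025 -0.0009654   0.095     ] [-9.86692065 -0.05531323] [-0.8  0.9  0.8  0.5 -1.8 -0.7  1.8 -0.3]
lip right corner in shk [[ 0.03530253 -0.03982357  0.107     ]]
tip in shk [ 0.02715215 -0.00031312  0.        ] yaw diff deg -0.2840438283383965
```

>>> arm_command(targets=[[[0, -0.0004, 0, 0, 0, 0], [0, 0, 0.003, 0, 0, 0], [0, 0, 0.003, 0, 0, 0], [0, 0, 0.003, 0, 0, 0], [0, 0, 0.003, 0, 0, 0], [0, 0, 0.003, 0, 0, 0], [0, 0, 0.002, 0, 0, 0], [0, 0, 0, 0, 0, 0], [0, 0, 0, 0, 0, 0]]], grip_force=60)

```text
time: 9.83
ee_pos: [0.5491, -0.013, 0.1087]
eef_rot: [0.456, -0.54, 0.54, -0.457]
ft_force: [-2.7, 1.2, 6.0]
width: 0.0615
```

```bash
python3 - <<'E'
from h import *
c=snap('wrist','w7'); p=c['pixels'];s=c['state'];print(s['ee_pos'],s['ft_force'],s['torque'])
k=np.load('shk.npy');print(Ro.from_euler('z',-k[2]).apply(s['ee_pos']-[k[0],k[1],0]))
E
```

```text
[ 0.54914934 -0.01297774  0.10873116] [-2.68250148  1.16226038  6.03506009] [-0.01863057  0.77040818 -0.0863121 ]
[-0.01710772  0.00042493  0.10873116]
```

View pics/w7.png

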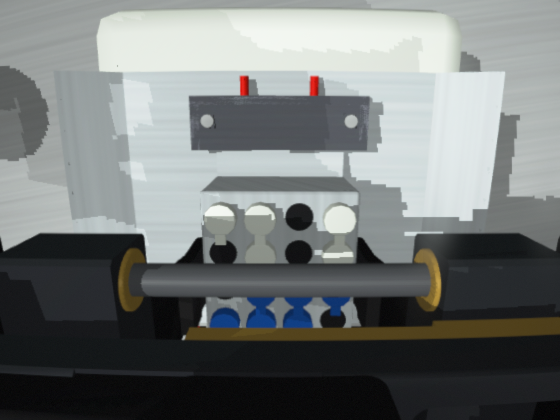

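>>> arm_command(targets=[[[0, 0, 0.0015, 0, 0, 0], [0, 0, 0.0015, 0, 0, 0], [0, 0, 0.0015, 0, 0, 0], [0, 0, 0.0015, 0, 0, 0], [0, 0, 0, 0, 0, 0], [0, 0, 0, 0, 0, 0]]])

```text
time: 10.38
ee_pos: [0.5536, -0.0137, 0.1087]
eef_rot: [-0.457, 0.54, -0.539, 0.456]
ft_force: [-12.5, 2.1, 12.5]
width: 0.0614
```

>>> arm_command(targets=[[[0, 0, 0.0015, 0, 0, 0], [0, 0, 0.001, 0, 0, 0], [0, 0, 0.001, 0, 0, 0], [0, 0, 0, 0, 0, 0], [0, 0, 0, 0, 0, 0]]])

```text
time: 10.8
ee_pos: [0.5559, -0.0141, 0.1087]
eef_rot: [-0.458, 0.541, -0.539, 0.455]
ft_force: [-19.0, 1.2, 18.7]
width: 0.0616
```

>>> arm_command(targets=[[[0, -0.0004, 0.001, 0, 0, 0], [0, -0.0004, 0.001, 0, 0, 0], [0, 0, 0.001, 0, 0, 0], [0, 0, 0, 0, 0, 0], [0, 0, 0, 0, 0, 0]]])

```text
time: 11.22
ee_pos: [0.558, -0.0145, 0.1087]
eef_rot: [-0.459, 0.541, -0.538, 0.455]
ft_force: [-20.7, 1.9, 13.4]
width: 0.0618
```

```bash
python3 - <<'E'
from h import *
c=snap('wrist','w8'); p=c['pixels'];s=c['state'];print(s['ee_pos'],s['ft_force'],s['torque'])
k=np.load('shk.npy');print(Ro.from_euler('z',-k[2]).apply(s['ee_pos']-[k[0],k[1],0]))
cv2.imwrite('pics/z8.png',cv2.resize(p[50:200,190:370],None,fx=4.4,fy=4,interpolation=cv2.INTER_CUBIC))
E
```

```text
[ 0.55802713 -0.01453099  0.10871947] [-20.69780383   1.9440101   13.42830434] [ 0.47842379  4.08533229 -0.06524071]
[-0.00809523  0.00037128  0.10871947]
```

View pics/z8.png

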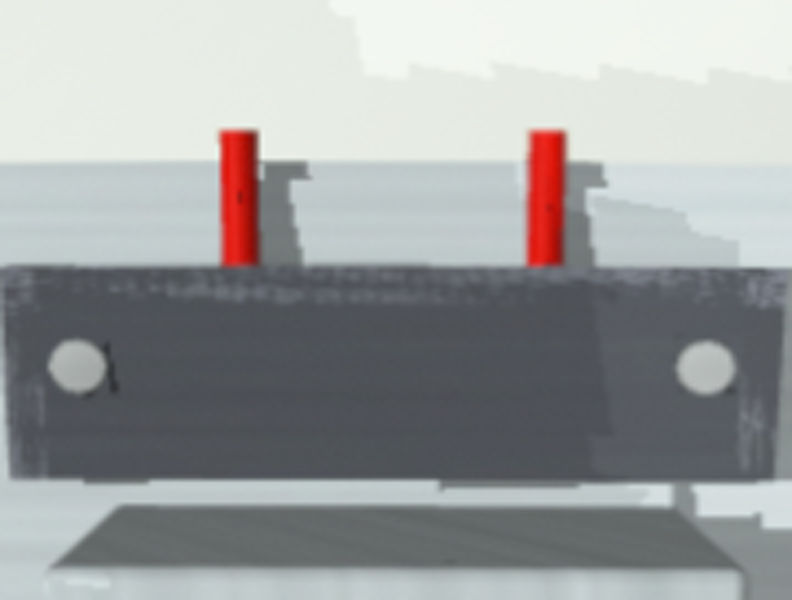

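>>> arm_command(targets=[[[0, 0, 0.001, 0, 0, 0], [0, 0, 0.0005, 0, 0, 0], [0, 0, 0, 0, 0, 0], [0, 0, 0, 0, 0, 0], [0, 0, 0, 0, 0, 0]]])

```text
time: 11.68
ee_pos: [0.5581, -0.0145, 0.1087]
eef_rot: [-0.46, 0.542, -0.537, 0.454]
ft_force: [-30.3, 2.9, 21.4]
width: 0.0615
```

>>> arm_command(targets=[[[0, 0, 0, 0, 0, 0], [0, 0, 0, 0, 0, 0], [0, 0, 0, 0, 0, 0], [0, 0, 0, 0, 0, 0], [0, 0, 0, 0, 0, 0], [0, 0, 0, 0, 0, 0], [0, 0, 0, 0, 0, 0], [0, 0, 0, 0, 0, 0], [0, 0, 0, 0, 0, 0], [0, 0, 0, 0, 0, 0], [0, 0, 0, 0, 0, 0], [0, 0, 0, 0, 0, 0]]])

```text
time: 12.68
ee_pos: [0.5581, -0.0145, 0.1087]
eef_rot: [-0.46, 0.542, -0.538, 0.454]
ft_force: [-28.3, 2.1, 20.3]
width: 0.0615
```

```bash
python3 - <<'E'
from h import *
from scipy.optimize import least_squares
c=snap('wrist','w9'); p=c['pixels'];s=c['state'];print(s['time'],s['ee_pos'],s['ft_force'],s['width'],abs(s['joint_vel']).max());R=Ro.from_quat(s['eef_rot']).as_matrix();print(R.round(4))
cv2.imwrite('pics/z9.png',cv2.resize(p[50:200,190:370],None,fx=4.4,fy=4,interpolation=cv2.INTER_CUBIC))
b=snap('scene','sc9');cv2.imwrite('pics/z10.png',cv2.resize(b['pixels'][160:310,130:470],None,fx=2.3,fy=2.3,interpolation=cv2.INTER_CUBIC))
E
```

```text
12.6833 [ 0.55809262 -0.01453116  0.10871511] [-28.27349991   2.1134564   20.28906857] 0.06147705592083475 0.0009089366352791137
[[-1.651e-01 -9.900e-03  9.862e-01]
 [-9.863e-01 -3.000e-04 -1.651e-01]
 [ 1.900e-03 -1.000e+00 -9.700e-03]]
```

View pics/z9.png

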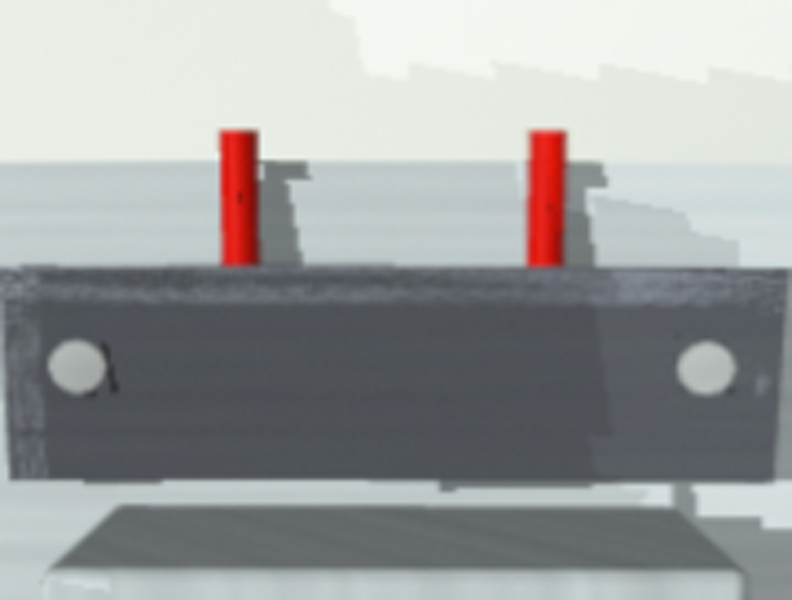

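View pics/z10.png

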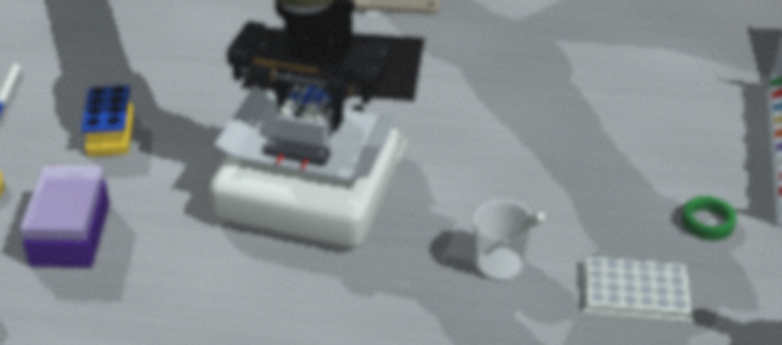

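Pins are unchanged between the last two pushes, so the bumper is at its solid stop. The block is level, centred and steady, and the bystanders are undisturbed. I am handing in.

```bash
python3 -c "
from h import *
print(r.close_job())"
```

```text
the job is handed in; nothing more can be done
None
```

The tube block is loaded on the shaker, tongue under the lip and pressed home against the bumper. The gripper is still holding it at a 60 N setting, and the job was handed in at about 12.7 s of the 42 s allowed. I lifted the block, set it flat about 9 mm in front of the lip, then slid it straight back.

- **Fully in:** on the last 1.5 mm of commanded push the tool moved only about 0.1 mm and the push rose from about 21 N to 30 N. The red pins had come out by roughly 6 mm and did not move further on that push. From the tool position the block's origin sits at x ≈ -8 mm on the shaker, which is the home position.
- **Alignment:** the block is centred to about 0.4 mm by the tool position. When set down it was square to about 0.3° from the camera.
- **Holding:** over a one-second hold the push stayed at about 28 N, with no visible movement and a finger opening of 61.5 mm.
- **Bystanders:** those in view in the last scene picture look where they were; I did not measure them.
- **Disagreement:** one camera fit of the block gave about 1.7° nose-up and 4 mm too low. With the height fixed at the platform it gave level, though with a slightly worse match. The tool itself leans about 0.6° under the push. I judged the block flat because the height at which it touched down matched the height at which it was picked up from the bench.

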